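Lock a filter cartridge into the polishing bench's dust extractor

ROBOT

A 6-joint arm with a two-finger parallel gripper is mounted at the origin on the work surface. World frame = base frame: x ahead of the robot, y to its left, z up, the work surface at z = 0. Lengths are in m, angles in rad, forces in N, time in s.
With the tool pointing down it reaches from about 0.25 to 0.725 m from the base axis. Payload 4 kg.
Tool frame: the origin (TCP) lies between the finger pads; the fingertips stand 11 mm ahead of it and the grasp point (between the pads) lies 8 mm behind it; z points along the fingers, y is the line along which they close (so a half turn about z gives the same grasp; the last joint's range is limited). The gripper opens to 85 mm and grips with 20 to 120 N. Pads are 22 mm wide; open, the fingers measure 114 mm over their backs; the gripper's body (76 mm by 85 mm) begins 54 mm behind the grasp point. The pads swing forward as they close: fully open they stand 13 mm farther back than shut.
Start: joints at [-1.346, 0.241, 0.005, 1.335, 0, 1.571], TCP at [0.111, -0.487, 0.242] pointing down, gripper open.
Joint ranges: [-2.72, 2.72], [-1.05, 1.87], [-1.09, 1.28], [-1.99, 2.15], [-1.42, 1.44], [-3.14, 3.14]. Speed limits (rad/s): [2.79, 2.79, 3.14, 3.14, 3.14, 3.14].

INTERFACE

Orientations are given as a unit quaternion [x, y, z, w].
In Python, from rig import ctrl, viewer gives the robot as it stands. The module is installed in compiled form; this text tells all that it offers.
- The arm moves only by the shell command python3 -m pendant 'ROWS' [FORCE]. ROWS is JSON, a list of rows, each a list of 3 entries, a list of its own where there are three numbers: the opening, from -1 (shut) to 1 (fully open), so that 0 is half open, then the shift along the tool's x, y, z in mm, then the turn, a rotation vector about the tool's x, y, z in rad. A call has 1 to 20 rows; each row is the pose to reach, as a shift and turn from the pose commanded when the call began, along the tool's axes at that moment; what a row does not reach only later rows make up. A row lasts 1/12 s, in which the tool goes at most 41.7 mm and 7.16 degrees, less where a joint would pass 70% of its speed; a pose out of reach is approached as far as the arm can. A call with a gripper value outside its range is refused whole. The fingers move at their own pace and stop on an object; FORCE is the grip in N (left out, the last holds). Time passes only in rows, so rows that repeat a pose let the fingers close. It gives the time, the measured TCP pose, the force, the opening and the grip force at its end, in the units of the state.
- ctrl.get_state(): the state, without advancing time (a new reading comes with each control period).
- viewer.grab_frame(name): name is "side" or "top"; returns a dict with "frame" (420x560x3 uint8, red, green, blue), "vertical_fov" (degrees; the focal length in pixels is half the picture's height over the tangent of half this angle, whatever the lens; pixels are square), "cx", "cy" (the principal point, pixels), "world_to_cam" (4x4, takes a point from world to camera coordinates). Camera axes: x right, y up, looking along -z (the intrinsics and any distortion apply to the point x, -y, -z); pixel columns grow to the right and rows downward; lengths in m; the calibration is good to about 2 mm. A picture is of the moment at which its call begins. There is no depth.
- ctrl.close_job(): hands the job in; it is judged then, once.
The state is a dict: "clock": time; "joints": joint angles; "joint_velocities": joint speeds; "tau": joint torques, N m; "ee_pos": TCP position; "tcp_rot": TCP orientation; "ft_force": force on the tool from outside, world axes, zero at the start; "torque": the same for the moment, N m; "opening": opening from 0.0 (shut) to 1.0 (fully open); "finger_force": force on a finger pad.
Only numpy, scipy, OpenCV 4.12 (cv2) and the standard library are available. Lean on these libraries where they do the work, as an engineer would, in place of code of your own. Each camera call takes 0.05 s, during which the arm holds its last target. There are 200 camera calls.

TASK

Fit the filter cartridge into the round socket on top of the dust extractor: let its two lugs down through the two slots, push it down against the spring by feel, gently and without forcing it, and twist it a quarter turn clockwise (seen from above) until it stops and springs up into its lock. Then let go of it and move clear, leaving the other things on the bench where they are.

Things in the scene. Friction and masses are not known exactly. Their poses are not given: they have to be found in the camera images.
- cartridge: Loose filter cartridge, 0.2 to 0.3 kg, grey plastic cap over a pale pleated element, standing upright on the bench. Origin: centre of its lower end, z up. Element 44 mm diameter, z = 0 to 36 mm; cone from 44 to 56 mm diameter, z = 36 to 51; cap 56 mm diameter, z = 51 to 73. Lugs at its +x and -x sides, grip bar on top along x. A half turn makes no difference.
- grip (a point): Middle of the cartridge's grip bar, 88 mm above its lower end. The bar stands on the cap: 50 mm long (along the cartridge's x), 14 mm thick (along y), z = 73 to 103 mm.
- lug (a point): Middle of the underside of the cartridge's +x lug, 31 mm from the axis, 51 mm above the lower end. Both lugs (+x and -x, in line with the grip bar) reach 36 mm from the axis, are 10 mm wide and 6 mm high.
- extractor: Dust extractor: grey steel box fixed on the bench, 200 (x) by 220 (y) by 110 mm high, origin at the centre of its underside, z up; pipe stub 60 mm wide, 35 mm long on its -y side. In mid-lid stands the socket, an aluminium collar. Over 50 N in all between the two breaks the lugs (meeting the floor at 15 mm/s can peak at 45 N). When locked, the grip bar lies along the extractor's x axis.
- socket (a point): On the socket's axis, at lid height (110 mm above the bench). Collar: 86 mm outside, 59 mm bore (cap has 1.5 mm to spare all round). Its height is set by hand and NOT measured: top face 12 to 30 mm above the lid, different each time. Below the top face: rim 7 mm thick; hard floor for the lugs at 15.5 mm. The spring plate pushes up with about 4 N at first touch, 0.5 N more per mm.
- slot (a point): Middle of one of the two facing slots, 33 mm from the socket's axis, given at lid height. The slots, about 15 mm wide, pass the lugs down through the collar's rim; their line is the extractor's x axis turned 80 degrees counter-clockwise seen from above. The lugs' undersides are 4 mm below the top face when the cartridge first rests on the spring plate.
- lock (a point): Where a lug ends up, 33 mm from the socket's axis towards the extractor's +x, given at lid height. Pushed down over 13 mm below the top face, the lugs turn under the rim, only clockwise, 80 degrees from the slots to a stop (a few degrees of play at both ends). There the spring lifts them into notches 3 mm deep under the rim: locked, undersides 10 mm below the top face.
- compound_bar: Bar of brown polishing compound lying on the bench, 45 x 85 x 30 mm, origin at the centre of its underside. Leave it alone.
- jar: Amber glass jar with a steel cap, 52 mm diameter, 75 mm tall, origin at the centre of its underside. Leave it alone.
- ring_cone: Wooden ring cone on a round foot, 60 mm diameter, 100 mm tall, origin at the centre of its underside. Leave it alone.
There are look-alikes about, which are no part of the job. Leave any pink look-alike of the cartridge alone.

How it is judged:
At the end, for the whole second after the job is handed in: The cartridge is upright (within 4.5 degrees), within 4 mm of the socket's axis, lower end 30 mm or more below the lid, grip bar within 4.5 degrees of the extractor's x axis, held by its lugs against the spring (over 6 N of contact with the extractor; locked gives about 11 N), at rest and let go (horizontal distance between cartridge and socket below 0.004 m and z of cartridge in the frame of socket below -0.03 m and angle between the x axis of cartridge and the x axis of extractor, either way round below 0.08 rad and angle between cartridge's own z axis and vertical below 0.08 rad and contact force between cartridge and extractor above 6 N and linear speed of cartridge below 0.02 m/s and contact force between cartridge and the fingers below 0.1 N); the robot touches nothing.
It fails at once if the cartridge and the extractor press on one another with more than 50 N in all (contact force between cartridge and extractor above 50 N).
It fails at once if the compound bar, the jar or the ring cone is moved by more than 30 mm or tipped over (distance of any of compound_bar, jar, ring_cone from where it was at the start of the episode above 0.03 m or angle between any of jar, ring_cone, compound_bar's own z axis and vertical above 0.5 rad).
It also fails if it takes over 64 s, if anything falls off the work surface, if the arm or the gripper's body presses on something with over 40 N, if the wrist force passes 120 N, or if a joint passes its speed limit or range.

## Working session

There is one attempt and no reset: what is moved stays moved. The work goes in short steps, Python scripts to look and compute and a shell command to move; the robot and the scene stay as the last step left them, time stands still between calls to the robot, and variables do not carry over. Pictures are saved under pics/ and viewed, at most 10 in all, crops included, and the job is handed in when it is done.

```bash
mkdir -p pics; cat > h.py <<'E'
import numpy as np, cv2
from rig import ctrl, viewer
def cam(n):
    d=viewer.grab_frame(n); return d
def ray(d,u,v):
    f=210/np.tan(np.radians(d["vertical_fov"])/2)
    T=np.array(d["world_to_cam"]); R=T[:3,:3]; c=-R.T@T[:3,3]
    r=R.T@np.array([(u-d["cx"])/f,-(v-d["cy"])/f,-1.]); return c,r
def onz(d,u,v,z):
    c,r=ray(d,u,v); return c+r*(z-c[2])/r[2]
def proj(d,p):
    f=210/np.tan(np.radians(d["vertical_fov"])/2)
    T=np.array(d["world_to_cam"]); q=T[:3,:3]@np.array(p)+T[:3,3]
    return d["cx"]+f*q[0]/-q[2], d["cy"]-f*q[1]/-q[2]
def save(d,name,crop=None,k=1):
    im=d["frame"][:,:,::-1]
    if crop: x0,y0,x1,y1=crop; im=im[y0:y1,x0:x1]
    cv2.imwrite("pics/"+name,cv2.resize(im,None,fx=k,fy=k,interpolation=cv2.INTER_CUBIC))
E
python3 - <<'E'
from h import *
for n in("top","side"):
    d=cam(n); save(d,n+"0.png"); print({k:v for k,v in d.items() if k!="frame"})
    np.save(n+"0.npy",d,allow_pickle=True)
print(ctrl.get_state())
E
```

```text
{'vertical_fov': 52.07450206128965, 'cx': 277.5565985595548, 'cy': 211.0376683301564, 'world_to_cam': array([[ 0.01125055, -0.99993523, -0.00172034,  0.08981779],
       [ 0.98659699,  0.01082036,  0.16281677, -0.56357635],
       [-0.16278761, -0.00352906,  0.98665482, -0.78607025],
       [ 0.        ,  0.        ,  0.        ,  1.        ]])}
{'vertical_fov': 53.38995633216727, 'cx': 281.8074477595155, 'cy': 215.3308947298108, 'world_to_cam': array([[ 0.9670886 , -0.25382413,  0.01769041, -0.53170021],
       [ 0.18418524,  0.74633501,  0.63957787, -0.23159479],
       [-0.17554327, -0.61527015,  0.76852274, -0.85707745],
       [ 0.        ,  0.        ,  0.        ,  1.        ]])}
{'clock': 0.1, 'joints': array([-1.34600585e+00,  2.41325413e-01,  3.87031516e-03,  1.33520407e+00,
       -1.44937275e-06,  1.57081257e+00]), 'joint_velocities': array([-0.0022929 ,  0.00053316,  0.00254617, -0.00082907,  0.00124373,
       -0.00077532]), 'tau': array([ 3.30853281e-04, -3.73138082e+01,  2.53010309e+01,  1.08891007e-02,
        1.14175648e-04, -3.41093447e-06]), 'ee_pos': array([ 0.11133001, -0.48689292,  0.24151241]), 'tcp_rot': array([ 9.93690782e-01,  1.12150626e-01, -1.05194607e-04, -9.25461580e-04]), 'ft_force': array([0.0297293 , 0.21227433, 0.42072609]), 'torque': array([ 0.0119519 ,  0.03308304, -0.0145159 ]), 'finger_force': 0.0, 'opening': 0.9964963470054127}
```

View pics/top0.png

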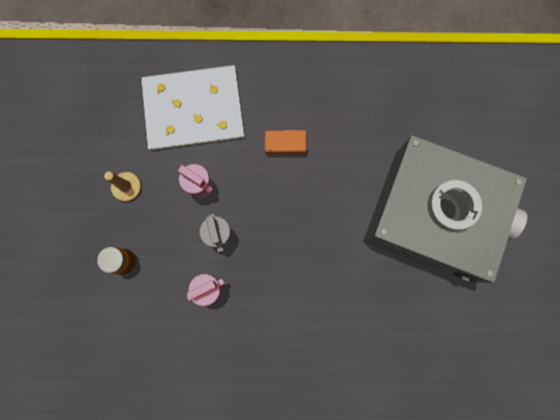

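View pics/side0.png

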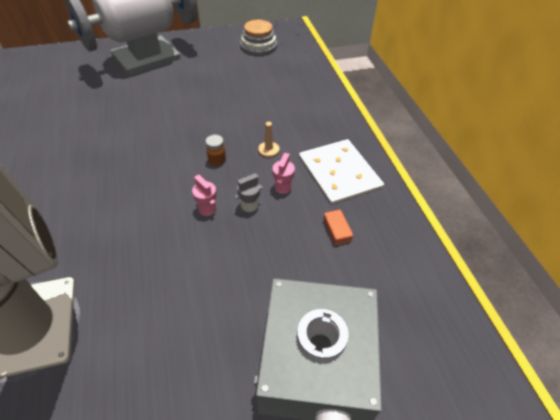

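Three look-alikes in the top view: pink (194,180), grey (215,232) and pink (204,290). The grey one fits, since the cap has to be grey and the element pale. The extractor's socket is at top (457,205), side (323,334). I'll confirm both in one enlarged crop.

```bash
python3 - <<'E'
from h import *
t=np.load("top0.npy",allow_pickle=True).item()["frame"][:,:,::-1]; s=np.load("side0.npy",allow_pickle=True).item()["frame"][:,:,::-1]
c=lambda im,x,y:cv2.resize(im[y:y+75,x:x+100],None,fx=4,fy=4,interpolation=cv2.INTER_CUBIC)
a=np.vstack([np.hstack([c(t,165,195),c(s,200,155)]),np.hstack([c(t,407,168),c(s,273,297)])])
cv2.imwrite("pics/crop1.png",a)
E
```

```text
(no output)
```

View pics/crop1.png

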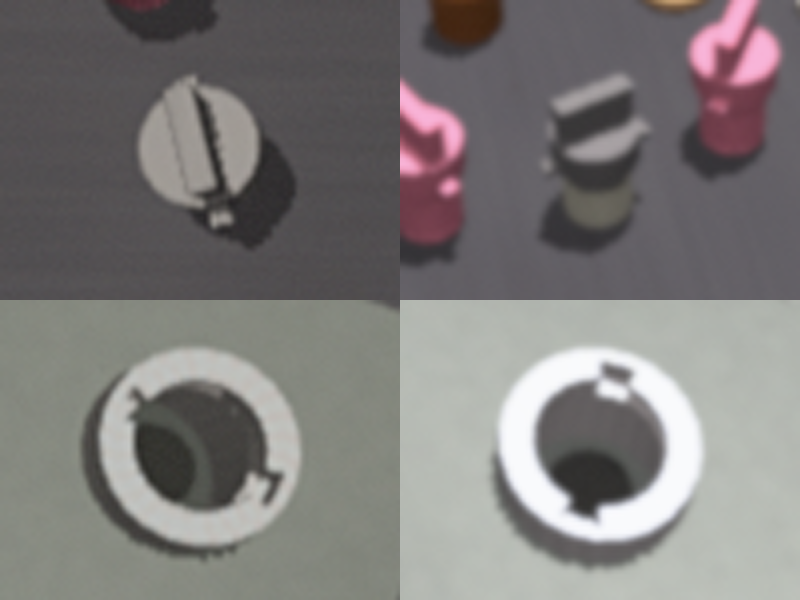

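The crop confirms it: grey cap, pale element, cap centre at top (214.8,231.5). The collar's top face is centred at about top (456.8,204.8) and side (323,333), with slots upper-left and lower-right in the top view. The pipe stub is to the right, so the extractor's yaw is about -15°.

```bash
python3 - <<'E'
from h import *
t=np.load("top0.npy",allow_pickle=True).item(); s=np.load("side0.npy",allow_pickle=True).item()
def ell(d,box,thr):
    x0,y0,x1,y1=box; g=d["frame"][y0:y1,x0:x1].min(2)
    g=cv2.resize(g,None,fx=4,fy=4,interpolation=cv2.INTER_CUBIC)
    m=(g>thr).astype(np.uint8)
    cs,_=cv2.findContours(m,cv2.RETR_EXTERNAL,cv2.CHAIN_APPROX_NONE); c=max(cs,key=cv2.contourArea)
    e=cv2.fitEllipse(cv2.convexHull(c)); return ((e[0][0]-1.5)/4+x0,(e[0][1]-1.5)/4+y0),(e[1][0]/4,e[1][1]/4)
def tri(a,b):
    (c1,r1),(c2,r2)=ray(t,*a),ray(s,*b); k=np.linalg.lstsq(np.c_[r1,-r2],c2-c1,rcond=None)[0]
    p,q=c1+k[0]*r1,c2+k[1]*r2; return (p+q)/2,np.linalg.norm(p-q)
a,ea=ell(t,(425,175,490,240),170); b,eb=ell(s,(290,302,355,365),195)
print(a,ea,b,eb,"collar top",tri(a,b))
T=lambda x,y:(165+x/4,195+y/4)
print("cap",onz(t,*T(199,146),.073))
for z,p in((.103,(177,84)),(.103,(202,191)),(.103,(189,138))): print("bar",onz(t,*T(*p),z))
c=[(416,143),(519,182),(490,273),(384,232)]
P=np.array([onz(t,*p,.112) for p in c]);print("screws",P.round(4),P.mean(0))
for i in range(4):
    v=P[(i+1)%4]-P[i]; print(np.degrees(np.arctan2(v[1],v[0])),np.hypot(v[0],v[1]))
z=tri(a,b)[0][2]
for p in((137,403),(268,487)): q=onz(t,407+p[0]/4,168+(p[1]-300)/4,z); v=q-tri(a,b)[0]; print("slot",q,np.degrees(np.arctan2(v[1],v[0])),np.hypot(*v[:2]))
for p in((615,378),(583,512)): q=onz(s,273+(p[0]-400)/4,297+(p[1]-300)/4,z); v=q-tri(a,b)[0]; print("slotS",q,np.degrees(np.arctan2(v[1],v[0])),np.hypot(*v[:2]))
# side check of bar centre
print("side bar mid", [onz(s,200+(x-400)/4,155+y/4,.103) for x,y in((592,89),)], tri(T(189,138),(200+192/4,155+89/4)))
for n,p in(("jar",(112,260,.075)),("pinkA",(194,180,.09)),("pinkB",(204,290,.09)),("cone",(125,187,0.01))): print(n,onz(t,*p))
E
```

```text
(456.6235809326172, 204.14027976989746) (47.04671859741211, 50.4599723815918) (322.7179145812988, 332.09381675720215) (47.689674377441406, 52.691585540771484) collar top (array([ 0.56381916, -0.21422627,  0.13445009]), np.float64(0.0006283422427963209))
cap [0.5182976  0.21230435 0.073     ]
bar [0.54278458 0.21868744 0.103     ]
bar [0.49472094 0.20576209 0.103     ]
bar [0.51840226 0.21240746 0.103     ]
screws [[ 0.6805 -0.1558  0.112 ]
 [ 0.6094 -0.338   0.112 ]
 [ 0.4466 -0.2747  0.112 ]
 [ 0.5162 -0.0926  0.112 ]] [ 0.56319037 -0.21528656  0.112     ]
-111.31323565773101 0.19561754202282725
158.74233307244367 0.17473446485594246
69.06802044691347 0.19497458637283305
-21.04740069134203 0.17603366270255882
slot [ 0.58157979 -0.18850987  0.13445009] 55.369720678226926 0.03125337104573257
slot [ 0.54522123 -0.24307473  0.13445009] -122.80894221664204 0.03432370428821106
slotS [ 0.58025315 -0.18823078  0.13445009] 57.69950171269723 0.03075453550490197
slotS [ 0.54770017 -0.24274763  0.13445009] -119.47318697765671 0.03276110213617306
side bar mid [array([0.52070737, 0.21598485, 0.103     ])] (array([0.51895707, 0.2117104 , 0.10725615]), np.float64(0.00211431504733965))
jar [0.46340029 0.39877517 0.075     ]
pinkA [0.61200698 0.25164125 0.09      ]
pinkB [0.41146489 0.22522157 0.09      ]
cone [0.61485502 0.40825541 0.01      ]
```

```bash
cat >> h.py <<'E'
from scipy.spatial.transform import Rotation as Ro
def go(x,y,z,yaw):
    "tool shift (mm) and turn to reach TCP x,y,z with tool x at yaw deg, pointing down"
    s=ctrl.get_state(); R=Ro.from_quat(s["tcp_rot"]); a=np.radians(yaw)
    D=Ro.from_matrix(np.array([[np.cos(a),np.sin(a),0],[np.sin(a),-np.cos(a),0],[0,0,-1.]]))
    print("t",round(s["clock"],2),"pos",s["ee_pos"].round(4),"j",s["joints"].round(3),"F",s["ft_force"].round(1),"op",round(s["opening"],3))
    print("shift",R.inv().apply(np.array([x,y,z])-s["ee_pos"])*1000,"turn",(R.inv()*D).as_rotvec())
E
python3 -c "
from h import *
go(.518,.2124,.2,15.1)"
```

```text
t 0.1 pos [ 0.1113 -0.4869  0.2415] j [-1.346  0.241  0.004  1.335 -0.     1.571] F [0.  0.2 0.4] op 0.996
shift [ 552.30284528 -590.98230312   42.61256757] turn [-1.86263697e-03 -3.46321886e-05 -3.87704730e-02]
```

```bash
python3 -m pendant '[[0,[552,-591,0],[0,0,-0.039]],[0,[552,-591,0],[0,0,-0.039]],[0,[552,-591,0],[0,0,-0.039]],[0,[552,-591,0],[0,0,-0.039]],[0,[552,-591,0],[0,0,-0.039]],[0,[552,-591,0],[0,0,-0.039]],[0,[552,-591,0],[0,0,-0.039]],[0,[552,-591,0],[0,0,-0.039]],[0,[552,-591,0],[0,0,-0.039]],[0,[552,-591,0],[0,0,-0.039]],[0,[552,-591,0],[0,0,-0.039]],[0,[552,-591,0],[0,0,-0.039]],[0,[552,-591,0],[0,0,-0.039]],[0,[552,-591,0],[0,0,-0.039]],[0,[552,-591,0],[0,0,-0.039]],[0,[552,-591,0],[0,0,-0.039]],[0,[552,-591,0],[0,0,-0.039]],[0,[552,-591,0],[0,0,-0.039]],[0,[552,-591,0],[0,0,-0.039]],[0,[552,-591,0],[0,0,-0.039]]]'
python3 -c "
from h import *
go(.518,.2124,.130,15.1)"
```

```text
clock: 1.77
ee_pos: [0.5282, 0.1784, 0.2412]
tcp_rot: [0.988, 0.156, -0.002, -0.012]
ft_force: [-0.3, 0.4, -1.0]
opening: 0.505
finger_force: 0.0
t 1.77 pos [0.5282 0.1784 0.2412] j [0.313 0.357 0.162 1.377 0.025 3.141] F [-0.3  0.4 -1. ] op 0.505
shift [  0.90632662 -32.77248955 111.99054502] turn [-0.0245727   0.00163127  0.05022343]
```

```bash
python3 -m pendant '[[0,[1,-33,10],[0,0,-1.2]],[0,[1,-33,10],[0,0,-1.2]],[0,[1,-33,10],[0,0,-1.2]],[0,[1,-33,10],[0,0,-1.2]],[0,[1,-33,10],[0,0,-1.2]],[0,[1,-33,10],[0,0,-1.2]],[0,[1,-33,10],[0,0,-1.2]],[0,[1,-33,10],[0,0,-1.2]],[0,[1,-33,10],[0,0,-1.2]],[0,[1,-33,10],[0,0,-1.2]],[0,[1,-33,10],[0,0,-2.4]],[0,[1,-33,10],[0,0,-2.4]],[0,[1,-33,10],[0,0,-2.4]],[0,[1,-33,10],[0,0,-2.4]],[0,[1,-33,10],[0,0,-2.4]],[0,[1,-33,10],[0,0,-2.4]],[0,[1,-33,10],[0,0,-2.4]],[0,[1,-33,10],[0,0,-2.4]],[0,[1,-33,10],[0,0,-2.4]],[0,[1,-33,10],[0,0,-2.4]]]'
python3 -c "
from h import *
go(.518,.2124,.160,195.1)"
```

```text
clock: 3.43
ee_pos: [0.5171, 0.208, 0.2325]
tcp_rot: [0.211, 0.977, 0.01, -0.007]
ft_force: [0.2, -0.4, -0.1]
opening: 0.502
finger_force: 0.0
t 3.43 pos [0.5171 0.208  0.2325] j [0.37  0.359 0.143 1.355 0.024 0.795] F [ 0.2 -0.4 -0.1] op 0.502
shift [-0.30318918  3.20201901 72.52849794] turn [ 0.02199765 -0.0112784  -0.6887101 ]
```

```bash
python3 -m pendant '[[0,[0,3,72],[0.022,-0.011,-0.689]],[0,[0,3,72],[0.022,-0.011,-0.689]],[0,[0,3,72],[0.022,-0.011,-0.689]],[0,[0,3,72],[0.022,-0.011,-0.689]],[0,[0,3,72],[0.022,-0.011,-0.689]],[0,[0,3,72],[0.022,-0.011,-0.689]],[0,[0,3,72],[0.022,-0.011,-0.689]],[0,[0,3,72],[0.022,-0.011,-0.689]],[0,[0,3,72],[0.022,-0.011,-0.689]]]'
python3 - <<'E'
from h import *
go(.5184,.2124,.089,195.1)
d=cam("side"); save(d,"side1.png",(180,120,330,240),4); 
for z in (.088,.103): print(proj(d,(.5184,.2124,z)))
E
```

```text
clock: 4.18
ee_pos: [0.518, 0.2124, 0.161]
tcp_rot: [-0.128, 0.992, 0.0, 0.0]
ft_force: [0.5, -1.0, 0.5]
opening: 0.505
finger_force: 0.0
t 4.18 pos [0.518  0.2124 0.161 ] j [0.389 0.404 0.019 1.186 0.    0.132] F [ 0.5 -1.   0.5] op 0.505
shift [-0.3879755  -0.14701349 71.95106023] turn [ 0.00021915  0.00048374 -0.00657341]
(np.float64(247.6427228907038), np.float64(182.82891981022473))
(np.float64(247.3595860481562), np.float64(178.44590845850828))
```

View pics/side1.png

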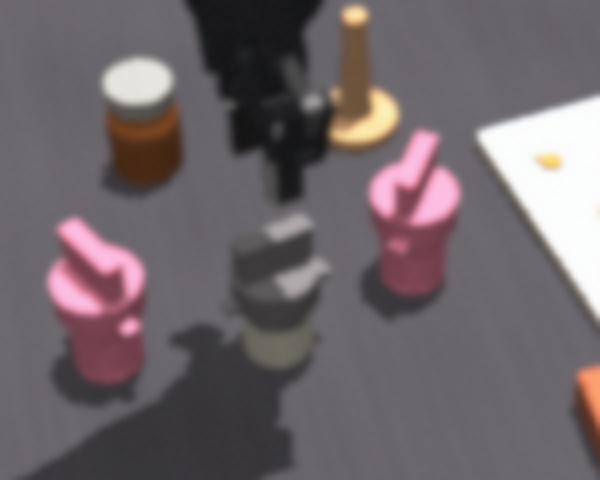

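The side view shows the fingers lined up above the grey cartridge's bar at crop (275,235), with clear space to the pinks. I'll go down and grip.

```bash
python3 -m pendant '[[0,[0,0,24],[0,0,0]],[0,[0,0,48],[0,0,0]],[0,[0,0,60],[0,0,0]],[0,[0,0,67],[0,0,0]],[0,[0,0,71],[0,0,0]],[0,[0,0,71],[0,0,0]],[0,[0,0,71],[0,0,0]],[-1,[0,0,71],[0,0,0]],[-1,[0,0,71],[0,0,0]],[-1,[0,0,71],[0,0,0]],[-1,[0,0,71],[0,0,0]],[-1,[0,0,71],[0,0,0]],[-1,[0,0,71],[0,0,0]],[-1,[0,0,71],[0,0,0]],[-1,[0,0,71],[0,0,0]],[-1,[0,0,71],[0,0,0]]]' 60
python3 - <<'E'
from h import *
go(.5184,.2124,.089,195.1)
E
```

```text
clock: 5.57
ee_pos: [0.5189, 0.2131, 0.0913]
tcp_rot: [-0.129, 0.992, 0.001, 0.002]
ft_force: [-0.8, 2.1, 5.9]
opening: 0.146
finger_force: 60.0
t 5.57 pos [0.5189 0.2131 0.0913] j [ 3.890e-01  4.650e-01 -8.200e-02  1.021e+00  1.000e-03  1.310e-01] F [-0.8  2.1  5.9] op 0.146
shift [ 0.68701978 -0.54460605  2.28504034] turn [ 0.00094388  0.00333736 -0.00489109]
```

```bash
python3 -m pendant '[[-1,[0,0,-20],[0,0,0]],[-1,[0,0,-50],[0,0,0]],[-1,[0,0,-85],[0,0,0]],[-1,[0,0,-120],[0,0,0]],[-1,[0,0,-150],[0,0,0]],[-1,[0,0,-170],[0,0,0]],[-1,[0,0,-180],[0,0,0]],[-1,[0,0,-180],[0,0,0]],[-1,[0,0,-180],[0,0,0]]]'
python3 - <<'E'
from h import *
go(.5635,-.2146,.26,238.8)
E
```

```text
clock: 6.32
ee_pos: [0.5176, 0.2122, 0.2688]
tcp_rot: [-0.129, 0.992, -0.0, -0.0]
ft_force: [-0.2, -1.0, -3.1]
opening: 0.151
finger_force: 58.9
t 6.32 pos [0.5176 0.2122 0.2688] j [ 0.389  0.353  0.228  1.447 -0.     0.131] F [-0.2 -1.  -3.1] op 0.151
shift [  64.65216885 -424.31402244    8.95503356] turn [ 1.43173898e-04 -9.66910036e-04 -7.67861087e-01]
```

```bash
python3 -m pendant '[[-1,[4,-25,0],[0,0,-0.1]],[-1,[8,-55,0],[0,0,-0.2]],[-1,[13,-90,0],[0,0,-0.3]],[-1,[19,-125,0],[0,0,-0.4]],[-1,[24,-160,0],[0,0,-0.5]],[-1,[30,-195,0],[0,0,-0.6]],[-1,[35,-230,0],[0,0,-0.7]],[-1,[40,-265,0],[0,0,-0.768]],[-1,[46,-300,0],[0,0,-0.768]],[-1,[51,-335,0],[0,0,-0.768]],[-1,[56,-368,0],[0,0,-0.768]],[-1,[60,-395,0],[0,0,-0.768]],[-1,[63,-415,0],[0,0,-0.768]],[-1,[65,-424,0],[0,0,-0.768]],[-1,[65,-424,0],[0,0,-0.768]],[-1,[65,-424,0],[0,0,-0.768]],[-1,[65,-424,0],[0,0,-0.768]],[-1,[65,-424,0],[0,0,-0.768]],[-1,[65,-424,0],[0,0,-0.768]]]'
python3 - <<'E'
from h import *
go(.5635,-.2146,.24,238.8)
E
```

```text
clock: 7.9
ee_pos: [0.5636, -0.2126, 0.2702]
tcp_rot: [-0.492, 0.871, 0.0, 0.001]
ft_force: [-0.9, -0.5, -3.5]
opening: 0.152
finger_force: 59.0
t 7.9 pos [ 0.5636 -0.2126  0.2702] j [-3.610e-01  4.430e-01  3.650e-01  1.493e+00  1.000e-03 -1.390e+00] F [-0.9 -0.5 -3.5] op 0.152
shift [ 1.77792544 -0.8763423  30.1490849 ] turn [-0.00043808  0.00109848  0.00220138]
```

```bash
python3 -m pendant '[[-1,[0,0,6],[0,0,0]],[-1,[1,-1,15],[0,0,0.002]],[-1,[1.8,-0.9,22],[0,0,0.002]],[-1,[1.8,-0.9,25],[0,0,0.002]],[-1,[1.8,-0.9,25],[0,0,0.002]],[-1,[1.8,-0.9,25],[0,0,0.002]],[-1,[1.8,-0.9,25],[0,0,0.002]]]'
python3 - <<'E'
from h import *
go(.5635,-.2146,.24,238.8)
out=[]
for n,p in(("side",(272,260)),("top",(400,150))):
    d=cam(n); im=d["frame"][:,:,::-1]; x,y=p; out.append(cv2.resize(im[y:y+120,x:x+100],None,fx=4,fy=4,interpolation=cv2.INTER_CUBIC))
    print(n,proj(d,(.5635,-.2146,.154)),proj(d,(.5635,-.2146,.1345)))
cv2.imwrite("pics/hover.png",np.hstack(out))
E
```

```text
clock: 8.48
ee_pos: [0.5635, -0.2162, 0.2452]
tcp_rot: [-0.49, 0.872, -0.0, 0.001]
ft_force: [0.1, -0.0, -2.3]
opening: 0.152
finger_force: 59.1
t 8.48 pos [ 0.5635 -0.2162  0.2452] j [-3.670e-01  4.500e-01  3.120e-01  1.432e+00  1.000e-03 -1.391e+00] F [ 0.1 -0.  -2.3] op 0.152
shift [-1.33099942  0.8296813   5.18000836] turn [-0.00084347  0.0010291  -0.00189428]
side (np.float64(323.5044493296605), np.float64(327.4760341480154)) (np.float64(322.4373471705482), np.float64(332.37193693504486))
top (np.float64(461.61504216385975), np.float64(202.0725561711119)) (np.float64(456.8768470340244), np.float64(204.13780244257688))
```

View pics/hover.png

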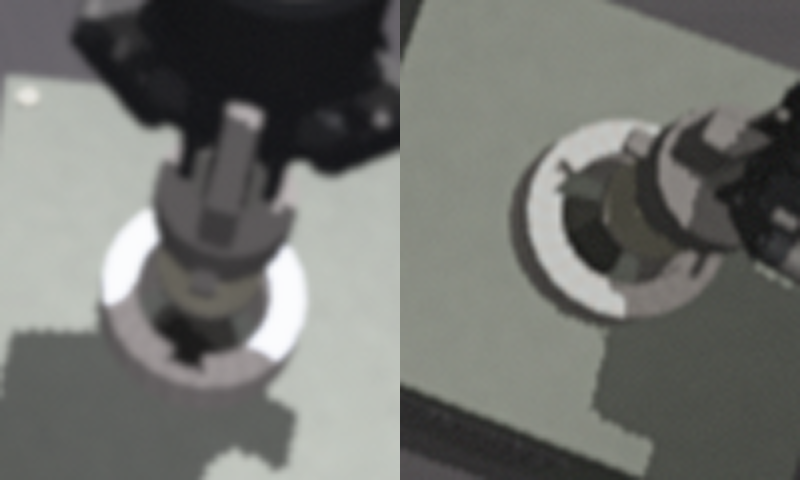

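Side and top views agree: the element (side crop (205,280)) is over the bore, and the lug near (205,285) is above the front slot at (187,350). I'll correct the position and lower to just above the rim.

```bash
python3 -m pendant '[[-1,[-1.3,0.8,5],[0,0,0]],[-1,[-1.3,0.8,15],[0,0,0]],[-1,[-1.3,0.8,28],[0,0,0]],[-1,[-1.3,0.8,40],[0,0,0]],[-1,[-1.3,0.8,50],[0,0,0]],[-1,[-1.3,0.8,56],[0,0,0]],[-1,[-1.3,0.8,58],[0,0,0]],[-1,[-1.3,0.8,58],[0,0,0]],[-1,[-1.3,0.8,58],[0,0,0]],[-1,[-1.3,0.8,58],[0,0,0]],[-1,[-1.3,0.8,58],[0,0,0]]]'
python3 - <<'E'
from h import *
go(.5635,-.2146,.18,238.8)
out=[]
for n,p in(("side",(272,260)),("top",(400,150))):
    d=cam(n); im=d["frame"][:,:,::-1]; x,y=p; out.append(cv2.resize(im[y:y+120,x:x+100],None,fx=4,fy=4,interpolation=cv2.INTER_CUBIC))
cv2.imwrite("pics/hover2.png",np.hstack(out))
E
```

```text
clock: 9.5
ee_pos: [0.564, -0.2147, 0.1879]
tcp_rot: [-0.49, 0.872, -0.001, 0.001]
ft_force: [-0.8, -0.3, -2.7]
opening: 0.144
finger_force: 59.0
t 9.5 pos [ 0.564  -0.2147  0.1879] j [-3.640e-01  4.710e-01  1.950e-01  1.293e+00  1.000e-03 -1.389e+00] F [-0.8 -0.3 -2.7] op 0.144
shift [0.15819612 0.46203657 7.87437019] turn [-0.00220522  0.0012542  -0.0017985 ]
```

View pics/hover2.png

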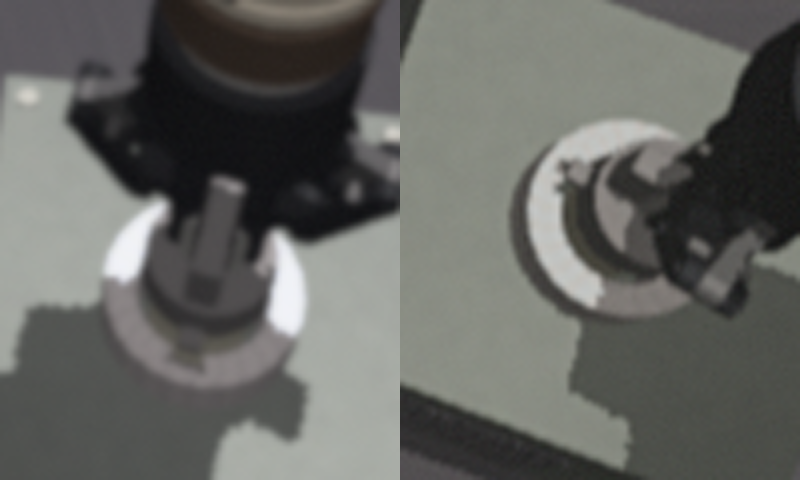

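Aligned: in the side view the lug sits above the front slot at crop (187,350), and in the top view the other lug is beside the slot at (575,170). I'll feel downward slowly.

```bash
python3 -m pendant '[[-1,[0,0.4,1],[0,0,0]],[-1,[0,0.4,2],[0,0,0]],[-1,[0,0.4,3],[0,0,0]],[-1,[0,0.4,4],[0,0,0]],[-1,[0,0.4,5],[0,0,0]],[-1,[0,0.4,6],[0,0,0]],[-1,[0,0.4,7],[0,0,0]],[-1,[0,0.4,8],[0,0,0]],[-1,[0,0.4,9],[0,0,0]],[-1,[0,0.4,9],[0,0,0]],[-1,[0,0.4,9],[0,0,0]]]'
python3 -m pendant '[[-1,[0,0,0.7],[0,0,0]],[-1,[0,0,1.4],[0,0,0]],[-1,[0,0,2.1],[0,0,0]],[-1,[0,0,2.8],[0,0,0]],[-1,[0,0,3.5],[0,0,0]],[-1,[0,0,3.5],[0,0,0]]]'
```

```text
clock: 10.52
ee_pos: [0.5631, -0.2143, 0.1779]
tcp_rot: [-0.49, 0.872, 0.0, 0.0]
ft_force: [0.5, 0.2, -3.0]
opening: 0.152
finger_force: 59.0
clock: 11.02
ee_pos: [0.563, -0.2143, 0.1743]
tcp_rot: [-0.49, 0.872, 0.0, 0.0]
ft_force: [0.4, -0.4, -2.4]
opening: 0.148
finger_force: 59.0
```

```bash
python3 -m pendant '[[-1,[0,0,0.6],[0,0,0]],[-1,[0,0,1.2],[0,0,0]],[-1,[0,0,1.8],[0,0,0]],[-1,[0,0,2.4],[0,0,0]],[-1,[0,0,2.4],[0,0,0]]]'
python3 -m pendant '[[-1,[0,0,0.6],[0,0,0]],[-1,[0,0,1.2],[0,0,0]],[-1,[0,0,1.8],[0,0,0]],[-1,[0,0,2.4],[0,0,0]],[-1,[0,0,2.4],[0,0,0]]]'
```

```text
clock: 11.43
ee_pos: [0.563, -0.2142, 0.1719]
tcp_rot: [-0.49, 0.872, 0.0, 0.0]
ft_force: [0.2, 0.8, -2.3]
opening: 0.151
finger_force: 59.0
clock: 11.85
ee_pos: [0.5632, -0.2143, 0.1699]
tcp_rot: [-0.49, 0.872, -0.0, 0.001]
ft_force: [0.7, -0.7, -3.4]
opening: 0.15
finger_force: 59.1
```

```bash
for i in 1; do python3 -m pendant '[[-1,[0,0,0.6],[0,0,0]],[-1,[0,0,1.2],[0,0,0]],[-1,[0,0,1.8],[0,0,0]],[-1,[0,0,1.8],[0,0,0]]]'; done
python3 -m pendant '[[-1,[0,0,0.6],[0,0,0]],[-1,[0,0,1.2],[0,0,0]],[-1,[0,0,1.8],[0,0,0]],[-1,[0,0,1.8],[0,0,0]]]'
```

```text
clock: 12.18
ee_pos: [0.5632, -0.2143, 0.1683]
tcp_rot: [-0.49, 0.872, -0.0, 0.001]
ft_force: [-1.6, 1.4, 2.6]
opening: 0.145
finger_force: 59.7
clock: 12.52
ee_pos: [0.5633, -0.2143, 0.1662]
tcp_rot: [-0.49, 0.872, -0.0, 0.001]
ft_force: [-1.8, -0.1, 2.6]
opening: 0.15
finger_force: 59.9
```

Spring felt at TCP z≈0.169 (net about 5 N and soft). The floor is expected near 0.1575, so I'll continue gently.

```bash
python3 -m pendant '[[-1,[0,0,0.6],[0,0,0]],[-1,[0,0,1.2],[0,0,0]],[-1,[0,0,1.8],[0,0,0]],[-1,[0,0,2.4],[0,0,0]],[-1,[0,0,3.0],[0,0,0]],[-1,[0,0,3.6],[0,0,0]],[-1,[0,0,4.2],[0,0,0]],[-1,[0,0,4.2],[0,0,0]]]'
python3 -m pendant '[[-1,[0,0,0.5],[0,0,0]],[-1,[0,0,1],[0,0,0]],[-1,[0,0,1.5],[0,0,0]],[-1,[0,0,1.5],[0,0,0]]]'
python3 -m pendant '[[-1,[0,0,0.4],[0,0,0]],[-1,[0,0,0.8],[0,0,0]],[-1,[0,0,0.8],[0,0,0]]]'
```

```text
clock: 13.18
ee_pos: [0.5632, -0.2143, 0.162]
tcp_rot: [-0.49, 0.872, -0.0, 0.001]
ft_force: [-2.2, 0.2, 3.8]
opening: 0.148
finger_force: 60.2
clock: 13.52
ee_pos: [0.5632, -0.2143, 0.1606]
tcp_rot: [-0.49, 0.872, -0.0, 0.001]
ft_force: [-1.8, 0.4, 5.5]
opening: 0.151
finger_force: 60.3
clock: 13.77
ee_pos: [0.5632, -0.2143, 0.1599]
tcp_rot: [-0.49, 0.872, -0.0, 0.001]
ft_force: [-1.9, -0.5, 5.8]
opening: 0.15
finger_force: 60.3
```

```bash
python3 -m pendant '[[-1,[0,0,0.4],[0,0,0]],[-1,[0,0,0.8],[0,0,0]],[-1,[0,0,0.8],[0,0,0]]]'
python3 -m pendant '[[-1,[0,0,0.3],[0,0,0]],[-1,[0,0,0.6],[0,0,0]],[-1,[0,0,0.6],[0,0,0]]]'
```

```text
clock: 14.02
ee_pos: [0.5632, -0.2144, 0.1591]
tcp_rot: [-0.49, 0.872, -0.0, 0.001]
ft_force: [-2.3, 0.8, 5.6]
opening: 0.148
finger_force: 60.3
clock: 14.27
ee_pos: [0.5632, -0.2143, 0.1587]
tcp_rot: [-0.49, 0.872, -0.0, 0.001]
ft_force: [-2.4, 0.6, 6.7]
opening: 0.146
finger_force: 60.4
```

```bash
python3 -m pendant '[[-1,[0,0,0.3],[0,0,0]],[-1,[0,0,0.6],[0,0,0]],[-1,[0,0,0.6],[0,0,0]]]'
```

```text
clock: 14.52
ee_pos: [0.5632, -0.2143, 0.1583]
tcp_rot: [-0.49, 0.872, -0.0, 0.001]
ft_force: [-2.3, 0.9, 7.2]
opening: 0.153
finger_force: 60.6
```

Lugs are now about 14.5 mm below the top face. Starting the clockwise twist (+z of the tool).

```bash
python3 -m pendant '[[-1,[0,0,0],[0,0,0.06]],[-1,[0,0,0],[0,0,0.12]],[-1,[0,0,0],[0,0,0.18]],[-1,[0,0,0],[0,0,0.24]],[-1,[0,0,0],[0,0,0.3]],[-1,[0,0,0],[0,0,0.3]]]'
python3 -c "
from h import *
go(.5632,-.2143,.158,158.8);print(ctrl.get_state()['torque'])"
```

```text
clock: 15.02
ee_pos: [0.5643, -0.2146, 0.1586]
tcp_rot: [-0.353, 0.935, -0.001, 0.002]
ft_force: [-0.4, 0.3, 7.0]
opening: 0.15
finger_force: 60.4
t 15.02 pos [ 0.5643 -0.2146  0.1586] j [-3.640e-01  4.870e-01  1.440e-01  1.224e+00  1.000e-03 -1.086e+00] F [-0.4  0.3  7. ] op 0.15
shift [0.63308343 0.93638452 0.59536266] turn [-0.00113423  0.00399845  1.09257999]
[ 0.06546523  0.03494168 -0.05517713]
```

```bash
python3 -m pendant '[[-1,[0,0,0],[0,0,0.08]],[-1,[0,0,0],[0,0,0.16]],[-1,[0,0,0],[0,0,0.24]],[-1,[0,0,0],[0,0,0.32]],[-1,[0,0,0],[0,0,0.4]],[-1,[0,0,0],[0,0,0.48]],[-1,[0,0,0],[0,0,0.56]],[-1,[0,0,0],[0,0,0.64]],[-1,[0,0,0],[0,0,0.72]],[-1,[0,0,0],[0,0,0.8]],[-1,[0,0,0],[0,0,0.88]],[-1,[0,0,0],[0,0,0.94]],[-1,[0,0,0],[0,0,1.0]],[-1,[0,0,0],[0,0,1.0]]]'
python3 -c "
from h import *
go(.5635,-.2145,.158,158.8);print(ctrl.get_state()['torque'])"
```

```text
clock: 16.18
ee_pos: [0.5645, -0.215, 0.1587]
tcp_rot: [0.138, 0.99, -0.0, 0.002]
ft_force: [-0.1, -0.8, 7.0]
opening: 0.147
finger_force: 60.4
t 16.18 pos [ 0.5645 -0.215   0.1587] j [-0.364  0.487  0.144  1.224  0.    -0.087] F [-0.1 -0.8  7. ] op 0.147
shift [1.08986652 0.18607546 0.71361814] turn [0.00016502 0.00453958 0.09249098]
[-0.18968332  0.04315903 -0.01615911]
```

Turning under the rim freely. I'll feel for the stop.

```bash
for i in 1; do python3 -m pendant '[[-1,[0,0,0],[0,0,0.05]],[-1,[0,0,0],[0,0,0.09]],[-1,[0,0,0],[0,0,0.09]]]'; done
python3 -c "
from h import *
go(.5638,-.2148,.158,158.8);print(ctrl.get_state()['torque'])"
python3 -m pendant '[[-1,[0,0,0],[0,0,0.03]],[-1,[0,0,0],[0,0,0.06]],[-1,[0,0,0],[0,0,0.06]],[-1,[0,0,0],[0,0,0.06]]]'
python3 -c "
from h import *
go(.5638,-.2148,.158,158.8);print(ctrl.get_state()['torque'])"
```

```text
clock: 16.43
ee_pos: [0.5645, -0.2149, 0.1587]
tcp_rot: [0.182, 0.983, -0.0, 0.002]
ft_force: [0.0, 0.4, 6.2]
opening: 0.151
finger_force: 60.4
t 16.43 pos [ 0.5645 -0.2149  0.1587] j [-0.364  0.487  0.144  1.224  0.     0.003] F [0.  0.4 6.2] op 0.151
shift [ 0.64645182 -0.15795378  0.69615026] turn [0.00048031 0.00437397 0.00324386]
[-0.10991301  0.05898014  0.01281305]
clock: 16.77
ee_pos: [0.5645, -0.2149, 0.1587]
tcp_rot: [0.211, 0.977, -0.0, 0.002]
ft_force: [0.6, -0.1, 6.3]
opening: 0.149
finger_force: 60.4
t 16.77 pos [ 0.5645 -0.2149  0.1587] j [-3.640e-01  4.870e-01  1.440e-01  1.224e+00  1.000e-03  6.100e-02] F [ 0.6 -0.1  6.3] op 0.149
shift [ 0.69576263 -0.25842292  0.7090343 ] turn [ 0.00067387  0.00449719 -0.05527282]
[-0.12664382  0.1138068   0.07881465]
```

```bash
python3 -m pendant '[[-1,[0,0,0],[0,0,0.025]],[-1,[0,0,0],[0,0,0.05]],[-1,[0,0,0],[0,0,0.05]],[-1,[0,0,0],[0,0,0.05]]]'
python3 -c "
from h import *
go(.5638,-.2148,.158,158.8);print(ctrl.get_state()['torque'])"
```

```text
clock: 17.1
ee_pos: [0.5645, -0.2148, 0.1587]
tcp_rot: [0.234, 0.972, -0.0, 0.002]
ft_force: [0.4, -0.1, 6.8]
opening: 0.149
finger_force: 64.6
t 17.1 pos [ 0.5645 -0.2148  0.1587] j [-0.364  0.487  0.144  1.224  0.     0.109] F [ 0.4 -0.1  6.8] op 0.149
shift [ 0.63430144 -0.3437782   0.71183476] turn [ 0.00042905  0.00441263 -0.10248627]
[-0.17546171  0.15263312  1.02338184]
```

Stop felt (1 Nm). I'll back the twist off slightly and rise with the spring into the notch.

```bash
python3 -m pendant '[[-1,[0,0,0],[0,0,-0.04]],[-1,[0,0,0],[0,0,-0.08]],[-1,[0,0,-0.7],[0,0,-0.085]],[-1,[0,0,-1.4],[0,0,-0.085]],[-1,[0,0,-2.1],[0,0,-0.085]],[-1,[0,0,-2.8],[0,0,-0.085]],[-1,[0,0,-3.4],[0,0,-0.085]],[-1,[0,0,-3.4],[0,0,-0.085]]]'
python3 -m pendant '[[-1,[0,0,-0.5],[0,0,0]],[-1,[0,0,-1],[0,0,0]],[-1,[0,0,-1.5],[0,0,0]],[-1,[0,0,-1.5],[0,0,0]]]'
python3 -c "
from h import *
go(.5638,-.2148,.163,158.8);print(ctrl.get_state()['torque'])"
```

```text
clock: 17.77
ee_pos: [0.5644, -0.2147, 0.1618]
tcp_rot: [0.194, 0.981, 0.0, 0.002]
ft_force: [0.9, -0.8, 5.1]
opening: 0.147
finger_force: 60.2
clock: 18.1
ee_pos: [0.5641, -0.2147, 0.163]
tcp_rot: [0.194, 0.981, 0.0, 0.002]
ft_force: [3.2, -0.9, 4.7]
opening: 0.15
finger_force: 60.1
t 18.1 pos [ 0.5641 -0.2147  0.163 ] j [-3.640e-01  4.850e-01  1.520e-01  1.235e+00  1.000e-03  2.700e-02] F [ 3.2 -0.9  4.7] op 0.15
shift [ 0.26563131 -0.22654368  0.03536994] turn [ 0.00086089  0.00318908 -0.02055682]
[-0.2881074  -0.69492465 -0.01481735]
```

```bash
python3 -m pendant '[[-1,[0,0,-0.4],[0,0,0]],[-1,[0,0,-0.8],[0,0,0]],[-1,[0,0,-1.2],[0,0,0]],[-1,[0,0,-1.2],[0,0,0]]]'
python3 -c "
from h import *
go(.5638,-.2148,.163,158.8);print(ctrl.get_state()['torque'])"
```

```text
clock: 18.43
ee_pos: [0.5639, -0.2146, 0.1636]
tcp_rot: [0.194, 0.981, 0.0, 0.001]
ft_force: [4.2, -1.0, 2.3]
opening: 0.147
finger_force: 59.9
t 18.43 pos [ 0.5639 -0.2146  0.1636] j [-3.640e-01  4.840e-01  1.530e-01  1.237e+00  1.000e-03  2.600e-02] F [ 4.2 -1.   2.3] op 0.147
shift [-0.01406913 -0.25147659  0.64127624] turn [ 0.000898    0.00218322 -0.02045735]
[-0.40074473 -1.02527854  0.02185603]
```

Seated: the rise stalls about 10 mm below the top face. Letting go and rising.

```bash
python3 -m pendant '[[0,[0,0,0],[0,0,0]],[0,[0,0,0],[0,0,0]],[0,[0,0,0],[0,0,0]],[0,[0,0,0],[0,0,0]],[0,[0,0,0],[0,0,0]],[0,[0,0,0],[0,0,0]],[0,[0,0,-5],[0,0,0]],[0,[0,0,-15],[0,0,0]],[0,[0,0,-35],[0,0,0]],[0,[0,0,-60],[0,0,0]],[0,[0,0,-80],[0,0,0]],[0,[-30,0,-90],[0,0,0]],[0,[-70,0,-95],[0,0,0]]]'
python3 -m pendant '[[0,[40,0,0],[0,0,0]],[0,[80,0,0],[0,0,0]],[0,[120,0,0],[0,0,0]],[0,[150,0,0],[0,0,0]],[0,[170,0,0],[0,0,0]],[0,[180,0,0],[0,0,0]],[0,[180,0,0],[0,0,0]],[0,[180,0,0],[0,0,0]]]'
python3 - <<'E'
from h import *
go(.5638,-.2148,.163,158.8)
out=[]
for n,p in(("side",(272,260)),("top",(400,150))):
    d=cam(n); im=d["frame"][:,:,::-1]; x,y=p; out.append(cv2.resize(im[y:y+120,x:x+100],None,fx=4,fy=4,interpolation=cv2.INTER_CUBIC))
    # expected bar ends & cap centre when locked
    a=np.radians(-21.2); b=np.array([np.cos(a),np.sin(a),0])*.025; c=np.array([.5638,-.2146,.175])
    print(n,[((np.array(proj(d,q))-p)*4+np.array([400*(n=="top"),0])).round(0) for q in(c-b,c+b,c)])
cv2.imwrite("pics/locked.png",np.hstack(out))
E
```

```text
clock: 19.52
ee_pos: [0.6275, -0.2408, 0.2648]
tcp_rot: [0.194, 0.981, -0.0, 0.003]
ft_force: [2.2, -0.3, 0.9]
opening: 0.503
finger_force: 0.0
clock: 20.18
ee_pos: [0.4617, -0.1726, 0.2601]
tcp_rot: [0.194, 0.981, 0.0, 0.002]
ft_force: [0.3, 0.1, 0.7]
opening: 0.497
finger_force: 0.0
t 20.18 pos [ 0.4617 -0.1726  0.2601] j [-3.580e-01  2.170e-01  2.100e-02  1.371e+00  1.000e-03  3.200e-02] F [0.3 0.1 0.7] op 0.497
shift [-110.09974013   -0.24452408   97.47292236] turn [ 0.00085638  0.00346908 -0.02048255]
side [array([151., 241.]), array([272., 255.]), array([212., 248.])]
top [array([649., 254.]), array([687., 143.]), array([668., 198.])]
```

View pics/locked.png

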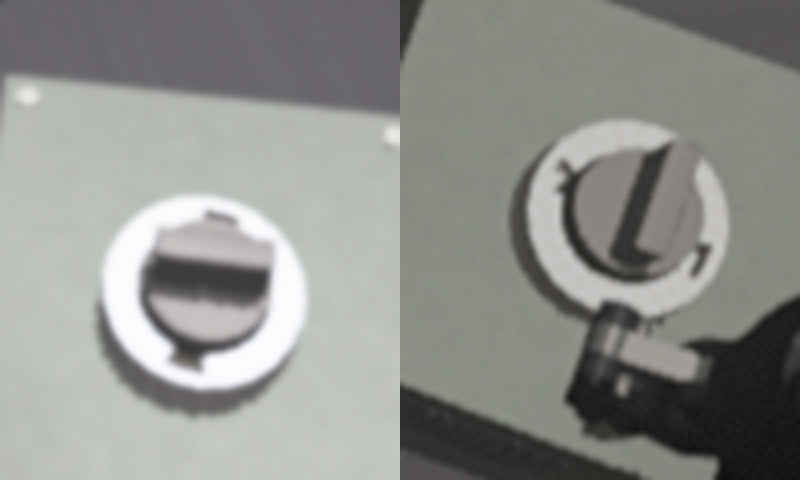

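The cartridge sits in the collar with the cap below the rim and the slots visible and empty; the bar runs side (155,235)-(272,255), top (645,252)-(687,145). I'll check its angle numerically, because the tolerance is 4.5°.

```bash
python3 - <<'E'
from h import *
def yaw(d,a,b,z): 
    v=onz(d,*b,z)-onz(d,*a,z); return np.degrees(np.arctan2(v[1],v[0]))
t=cam("top"); s=cam("side")
# bar: bright-to-dark edge along the bar top, scanned subpixel
g=cv2.GaussianBlur(cv2.cvtColor(t["frame"],cv2.COLOR_RGB2GRAY).astype(np.float32),(0,0),.7)
pts=[]
for v in range(190,208):
    xc=400+(672-400-(v-187)*4*0.413)/4; xs=np.arange(xc-5,xc+6,.1)
    r=cv2.remap(g,xs[None].astype(np.float32),np.full((1,len(xs)),v,np.float32),cv2.INTER_LINEAR)[0]
    pts.append((xs[np.argmax(np.gradient(r))],v))
vx,vy,x0,y0=cv2.fitLine(np.float32(pts),cv2.DIST_HUBER,0,.01,.01).ravel(); 
print("bar top view",yaw(t,(x0-vx*10,y0-vy*10),(x0+vx*10,y0+vy*10),.175))
g=cv2.GaussianBlur(cv2.cvtColor(s["frame"],cv2.COLOR_RGB2GRAY).astype(np.float32),(0,0),.7)
pts=[]
for u in range(315,337):
    yc=260+(255+(u-310)*4*.13)/4; ys=np.arange(yc-4,yc+5,.1)
    r=cv2.remap(g,np.full((len(ys),1),u,np.float32),ys[:,None].astype(np.float32),cv2.INTER_LINEAR)[:,0]
    pts.append((u,ys[np.argmin(np.gradient(r))]))
vx,vy,x0,y0=cv2.fitLine(np.float32(pts),cv2.DIST_HUBER,0,.01,.01).ravel()
print("bar side view",yaw(s,(x0-vx*10,y0-vy*10),(x0+vx*10,y0+vy*10),.175))
# screws, side view (bright blobs near expected spots)
g=s["frame"].min(2)
P=np.array([[.6805,-.1558],[.6094,-.338],[.4466,-.2747],[.5162,-.0926]]); Q=[]
for p in P:
    u,v=map(int,proj(s,(*p,.112))); w=g[v-7:v+8,u-7:u+8].astype(float); w=np.clip(w-np.median(w)-25,0,None)
    yy,xx=np.mgrid[v-7:v+8,u-7:u+8]; Q.append(onz(s,(w*xx).sum()/w.sum(),(w*yy).sum()/w.sum(),.112))
Q=np.array(Q); print(Q.round(4))
for i,o in enumerate((90,180,-90,0)): v=Q[(i+1)%4]-Q[i]; print((np.degrees(np.arctan2(v[1],v[0]))+o+180)%360-180)
E
```

```text
bar top view -21.68396227474144
bar side view -21.70756337679382
[[ 0.6817 -0.1531  0.112 ]
 [ 0.6113 -0.3361  0.112 ]
 [ 0.4472 -0.2727  0.112 ]
 [ 0.5177 -0.0896  0.112 ]]
-21.06419595486082
-21.136947756720247
-21.060249727348605
-21.18687767387027
```

The bar is at -21.7° and the extractor at -21.1°, so it is aligned to within 1°. Handing in.

```bash
python3 -c "
from rig import ctrl
print(ctrl.close_job())"
```

```text
the job is handed in; nothing more can be done
None
```

The grey cartridge is locked in the extractor's socket, with its bar within about 1° of the extractor's x axis and the arm clear; I handed the job in at about 20 s, and no verdict came back.

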